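Hang rinsed filter cups to drain

ROBOT

A 7-joint arm with a two-finger parallel gripper is mounted at the origin on the work surface; the furniture and walls round the work are solid. World frame = base frame: x ahead of the robot, y to its left, z up, the work surface at z = 0. Lengths are in m, angles in rad, forces in N, time in s.
With the tool pointing down it reaches from about 0.4 to 0.85 m from the base axis. Payload 10.4 kg.
Tool frame: the origin (TCP) lies at the very end of the fingers, on their centre line; the grasp point (between the pads) lies 19 mm behind it; x points along the fingers, z is the direction in which the jaws open and shut, and the axes are right-handed (so a half turn about x gives the same grasp; the last joint's range is limited). The gripper opens to 85 mm and grips with 20 to 120 N. Pads are 22 mm wide; open, the fingers measure 114 mm over their backs; the gripper's body (76 mm by 85 mm) begins 54 mm behind the grasp point. The pads swing forward as they close: fully open they stand 13 mm farther back than shut.
Start: joints at [1.269, 0.332, -0.065, 1.46, 0.022, 1.35, -0.088], TCP at [0.172, -0.601, 0.231] pointing down, gripper open.
Joint ranges: [-2.6, 2.6], [-0.5, 2.12], [-1.47, 1.34], [0.16, 2.42], [-1.27, 4.41], [0.06, 2.06], [-2.6, 2.6]. Speed limits (rad/s): [2.22, 2.22, 2.79, 2.79, 3.14, 3.14, 3.14].

INTERFACE

Orientations are given as a unit quaternion [x, y, z, w].
In Python, from workcell import telemetry, viewer, manip, spot_in, mark_of gives the robot as it stands. The module is installed in compiled form; this text tells all that it offers.
- The arm moves only by the shell command python3 -m crank 'ROWS' [FORCE]. ROWS is JSON, a list of rows, each a list of 3 entries, a list of its own where there are three numbers: the closure, from 0 (fully open) to 1 (shut), then the shift along the world's x, y, z in cm, then the turn, a rotation vector about the world's x, y, z in rad. A call has 1 to 12 rows; each row shifts and turns the commanded pose from where the row before left it; what a row does not reach is not made up. A row lasts 1/12 s, in which the tool goes at most 41.7 mm and 7.16 degrees, less where a joint would pass 70% of its speed; a pose out of reach is approached as far as the arm can. A call with a gripper value outside its range is refused whole. The fingers move at their own pace and stop on an object; FORCE is the grip in N (left out, the last holds). Time passes only in rows, so rows that do not move let the fingers close. It gives the time, the measured TCP pose, the force and the opening at its end, in the units of the state.
- telemetry.get_obs(): the state, without advancing time (a new reading comes with each control period).
- viewer.camera(name): name is "scene" or "top"; returns a dict with "frame" (400x640x3 uint8, red, green, blue), "intrinsics" (3x3 intrinsics, pixels), "cam_to_world" (4x4, takes a point from camera to world coordinates). Camera axes: x right, y up, looking along -z (the intrinsics and any distortion apply to the point x, -y, -z); pixel columns grow to the right and rows downward; lengths in m; the calibration is good to about 2 mm. A picture is of the moment at which its call begins. There is no depth.
- manip.hand_in(): hands the job in, once; it reports no verdict.
Trained networks look in a picture, given as the dict that the camera call returned (one of the last four; its "shot" number tells which), for a name from the list of things; names that differ only in an ending like _2 or _b are one class to them, and where a whole thing is asked for, a point or a joint stands for the part that bears it (a point fixed in the world has none). Each returns a list of dicts, best first, with "conf" (0 to 1); they miss things now and then, are a little off and sometimes report something else, mostly with a low value. They report only what shows in the picture. A call takes as long as a camera call. They do not tell look-alikes from the thing itself.
- spot_in(thing, picture): "location" ([x, y, z] in m, in the coordinates of the camera as it stood for that picture, good to about 4 mm: the middle of the surface that is visible of it).
- mark_of(thing, picture): "location" ([x, y, z] in m, in the coordinates of the camera as it stood for that picture, good to about 4 mm: a listed point, or the origin of a listed thing).
The state is a dict: "clock": time; "joint_pos": joint angles; "joint_velocities": joint speeds; "tau": joint torques, N m; "position": TCP position; "ee_rot": TCP orientation; "ft_force": force on the tool from outside, world axes, zero at the start; "torque": the same for the moment, N m; "grip_width": opening from 0.0 (shut) to 1.0 (fully open).
Only numpy, scipy, OpenCV 4.12 (cv2) and the standard library are available. Lean on these libraries where they do the work, as an engineer would, in place of code of your own. Each camera call takes 0.05 s, during which the arm holds its last target. There are 200 camera calls.

TASK

These filter cups have just been rinsed. First push the drip tray round on its pin until it is fully home under the row of pegs, then hang every cup from the mat mouth-down on a leaning peg of its own, slid on until its bottom rests on the peg's tip. Leave the tray home, and do not disturb the grease bottle, the tin or the cartridge.

Things in the scene. Friction and masses are not known exactly. Their poses are not given: they have to be found in the camera images.
- drip_tray (a joint): Swing of the drip tray about its pin, rad: 0 = fully home under the pegs (tray parallel to the peg row, against its rubber stops); positive = swung out towards the robot, seen from above anticlockwise. Turns freely with light friction (about 0.15 N m) and stays where it is left.
- tray_pin (a point): The pin the drip tray turns on, at rim height. Axes turn with the tray: y along it from pin to free end, x across it to the back (away from the robot), z up. The tray is a shallow metal pan; from the pin it reaches x = -140 to +20 mm and y = -20 to +380 mm. Rim 33 mm above the bench, underside 6 mm above it.
- tray_rim (a point): A point on the outer face of the tray's front long wall, at the top of the rim, 180 mm along the tray from the pin (same axes as tray_pin). Pushing this wall in +x swings the tray home. The rack's base plate under the pegs is 5 mm thick and lies on the bench.
- peg_0_tip (a point): Tip of draining peg 0 of 4 (numbered from the tray's pin end, 100 mm apart): a round grey peg 16 mm thick with a rounded tip, sloping up to the back at 38 degrees from level, on a fixed rack. z points up along the peg, y along the row. The peg rises 110 mm from a metal rail 90 mm above the bench, 24 mm wide and 16 mm high; the rail's end arms run back level 88 mm outside the end pegs.
- peg_1_tip (a point): Tip of draining peg 1 of 4 (numbered from the tray's pin end, 100 mm apart): a round grey peg 16 mm thick with a rounded tip, sloping up to the back at 38 degrees from level, on a fixed rack. z points up along the peg, y along the row. The peg rises 110 mm from a metal rail 90 mm above the bench, 24 mm wide and 16 mm high; the rail's end arms run back level 88 mm outside the end pegs.
- peg_2_tip (a point): Tip of draining peg 2 of 4 (numbered from the tray's pin end, 100 mm apart): a round grey peg 16 mm thick with a rounded tip, sloping up to the back at 38 degrees from level, on a fixed rack. z points up along the peg, y along the row. The peg rises 110 mm from a metal rail 90 mm above the bench, 24 mm wide and 16 mm high; the rail's end arms run back level 88 mm outside the end pegs.
- peg_3_tip (a point): Tip of draining peg 3 of 4 (numbered from the tray's pin end, 100 mm apart): a round grey peg 16 mm thick with a rounded tip, sloping up to the back at 38 degrees from level, on a fixed rack. z points up along the peg, y along the row. The peg rises 110 mm from a metal rail 90 mm above the bench, 24 mm wide and 16 mm high; the rail's end arms run back level 88 mm outside the end pegs.
- cup_0_center (a point): Middle of the axis of filter cup 0 (may be absent), 46 mm from either end; x runs along the axis out of its mouth. Blue plastic cup 92 mm long, 70 g, closed at one end, lying on its side on a black rubber mat 4 mm thick with a 12 mm lip. Round body 56 mm across; 60 mm across the eight-sided collar near the mouth (3 to 21 mm from it) and the base ring (last 9 mm).
- cup_0_bottom (a point): Centre of the inside bottom of cup 0, 38 mm from its centre and 84 mm deep from the mouth (axes as for its centre). Bore 49 mm. Fully seated on a peg, the bottom touches the tip and the upper inside wall lies along the peg, so that this point is about 17 mm from the tip, across the peg and below it.
- cup_1_center (a point): Middle of the axis of filter cup 1 (may be absent), 46 mm from either end; x runs along the axis out of its mouth. Blue plastic cup 92 mm long, 70 g, closed at one end, lying on its side on a black rubber mat 4 mm thick with a 12 mm lip. Round body 56 mm across; 60 mm across the eight-sided collar near the mouth (3 to 21 mm from it) and the base ring (last 9 mm).
- cup_1_bottom (a point): Centre of the inside bottom of cup 1, 38 mm from its centre and 84 mm deep from the mouth (axes as for its centre). Bore 49 mm. Fully seated on a peg, the bottom touches the tip and the upper inside wall lies along the peg, so that this point is about 17 mm from the tip, across the peg and below it.
- cup_2_center (a point): Middle of the axis of filter cup 2 (may be absent), 46 mm from either end; x runs along the axis out of its mouth. Blue plastic cup 92 mm long, 70 g, closed at one end, lying on its side on a black rubber mat 4 mm thick with a 12 mm lip. Round body 56 mm across; 60 mm across the eight-sided collar near the mouth (3 to 21 mm from it) and the base ring (last 9 mm).
- cup_2_bottom (a point): Centre of the inside bottom of cup 2, 38 mm from its centre and 84 mm deep from the mouth (axes as for its centre). Bore 49 mm. Fully seated on a peg, the bottom touches the tip and the upper inside wall lies along the peg, so that this point is about 17 mm from the tip, across the peg and below it.
- cup_3_center (a point): Middle of the axis of filter cup 3 (may be absent), 46 mm from either end; x runs along the axis out of its mouth. Blue plastic cup 92 mm long, 70 g, closed at one end, lying on its side on a black rubber mat 4 mm thick with a 12 mm lip. Round body 56 mm across; 60 mm across the eight-sided collar near the mouth (3 to 21 mm from it) and the base ring (last 9 mm).
- cup_3_bottom (a point): Centre of the inside bottom of cup 3, 38 mm from its centre and 84 mm deep from the mouth (axes as for its centre). Bore 49 mm. Fully seated on a peg, the bottom touches the tip and the upper inside wall lies along the peg, so that this point is about 17 mm from the tip, across the peg and below it.
- grease_bottle: Small bottle with a red pointed cap, 43 mm across and 139 mm high, standing at the back; origin under its centre. To be left alone.
- oring_tin: Round open tin of O-rings, 68 mm across and 22 mm high, standing left of the rack; origin under its centre. To be left alone.
- cartridge_3: Cream filter cartridge, 45 mm across and 72 mm high, standing at the back; origin under its centre. To be left alone.
Not all that is in view belongs to the job. Leave any turquoise look-alike of the part that bears cup_2_center alone. Leave any pink look-alike of the part that bears cup_1_center alone.

How it is judged:
On the way:
1. the drip tray is home under the pegs (value of joint drip_tray below 0.06 rad), for 0.2 s.
At the end, for the whole second after the job is handed in: Drip tray within 0.06 rad of home; every cup that is present hangs at rest on a peg of its own, its mouth pointing at least 20 degrees below level, the centre of its inside bottom within 24 mm of the peg's tip (value of joint drip_tray below 0.06 rad and angle between each of cup_0_center, cup_1_center, cup_2_center, cup_3_center's own x axis and vertical above 1.92 rad and (distance between cup_0_bottom and peg_0_tip below 0.024 m or distance between cup_0_bottom and peg_1_tip below 0.024 m or distance between cup_0_bottom and peg_2_tip below 0.024 m or distance between cup_0_bottom and peg_3_tip below 0.024 m) and linear speed of each of cup_0, cup_1, cup_2, cup_3 below 0.03 m/s and (distance between cup_1_bottom and peg_0_tip below 0.024 m or distance between cup_1_bottom and peg_1_tip below 0.024 m or distance between cup_1_bottom and peg_2_tip below 0.024 m or distance between cup_1_bottom and peg_3_tip below 0.024 m) and (distance between cup_2_bottom and peg_0_tip below 0.024 m or distance between cup_2_bottom and peg_1_tip below 0.024 m or distance between cup_2_bottom and peg_2_tip below 0.024 m or distance between cup_2_bottom and peg_3_tip below 0.024 m) and (distance between cup_3_bottom and peg_0_tip below 0.024 m or distance between cup_3_bottom and peg_1_tip below 0.024 m or distance between cup_3_bottom and peg_2_tip below 0.024 m or distance between cup_3_bottom and peg_3_tip below 0.024 m)); the robot touches nothing.
It fails at once if a cup hangs on a peg while the drip tray is out (more than 0.12 rad) (value of joint drip_tray above 0.12 rad and ((angle between cup_0_center's own x axis and vertical above 1.92 rad and (distance between cup_0_bottom and peg_0_tip below 0.04 m or distance between cup_0_bottom and peg_1_tip below 0.04 m or distance between cup_0_bottom and peg_2_tip below 0.04 m or distance between cup_0_bottom and peg_3_tip below 0.04 m)) or (angle between cup_1_center's own x axis and vertical above 1.92 rad and (distance between cup_1_bottom and peg_0_tip below 0.04 m or distance between cup_1_bottom and peg_1_tip below 0.04 m or distance between cup_1_bottom and peg_2_tip below 0.04 m or distance between cup_1_bottom and peg_3_tip below 0.04 m)) or (angle between cup_2_center's own x axis and vertical above 1.92 rad and (distance between cup_2_bottom and peg_0_tip below 0.04 m or distance between cup_2_bottom and peg_1_tip below 0.04 m or distance between cup_2_bottom and peg_2_tip below 0.04 m or distance between cup_2_bottom and peg_3_tip below 0.04 m)) or (angle between cup_3_center's own x axis and vertical above 1.92 rad and (distance between cup_3_bottom and peg_0_tip below 0.04 m or distance between cup_3_bottom and peg_1_tip below 0.04 m or distance between cup_3_bottom and peg_2_tip below 0.04 m or distance between cup_3_bottom and peg_3_tip below 0.04 m)))).
It fails at once if the grease bottle, tin or cartridge is moved by more than 30 mm (distance of any of grease_bottle, oring_tin, cartridge_3 from where it was at the start of the episode above 0.03 m).
Of cup_0, cup_1, cup_2, cup_3 only 3 to 4 are there at a start; the rules pass over those that are not, and their reading is None.
At some moment in a run one of cup_0, cup_1, cup_2, cup_3 may be knocked a few centimetres aside while the robot is not near it.
Once in a run the grip may slacken for a moment while it holds something.
It also fails if it takes over 210 s, if anything falls off the work surface, if the arm or the gripper's body presses on something with over 40 N, if the wrist force passes 120 N, or if a joint passes its speed limit or range.

## Working session

There is one attempt and no reset: what is moved stays moved. The work goes in short steps, Python scripts to look and compute and a shell command to move; the robot and the scene stay as the last step left them, time stands still between calls to the robot, and variables do not carry over. Pictures are saved under pics/ and viewed, about 12 in all and at most 16, crops included, and the job is handed in when it is done.

```bash
mkdir -p pics; cat > h.py <<'E'
import numpy as np, cv2
from workcell import telemetry, viewer, manip, spot_in, mark_of
from scipy.spatial.transform import Rotation as R
def w(p,cam): return (cam["cam_to_world"]@np.r_[p,1])[:3]
def save(cam,n,crop=None,s=1):
    im=cam["frame"][:,:,::-1]
    if crop: im=im[crop[1]:crop[3],crop[0]:crop[2]]
    cv2.imwrite(f"pics/{n}.png",cv2.resize(im,None,fx=s,fy=s,interpolation=cv2.INTER_CUBIC))
def marks(t,cam,m=0.2):
    return [(round(d["conf"],2),np.round(w(d["location"],cam),3).tolist()) for d in mark_of(t,cam) if d["conf"]>m]
def pix(P,cam):
    q=np.linalg.inv(cam["cam_to_world"])@np.r_[P,1]; K=cam["intrinsics"]
    v=K@np.array([q[0],-q[1],-q[2]]); return (v[:2]/v[2]).round(0).tolist()
E
python3 - <<'E'
from h import *
for n in("scene","top"):
    c=viewer.camera(n); save(c,n+"0",s=1.25)
    print(n,c["cam_to_world"].round(3).tolist(),{k:v for k,v in c.items() if k not in("frame","cam_to_world","intrinsics")})
    for t in("tray_pin","tray_rim","peg_0_tip","cup_0_center","cup_0_bottom","grease_bottle","oring_tin","cartridge_3"):
        print(t,[(a,b,pix(b,c)) for a,b in marks(t,c)])
o=telemetry.get_obs();print(o)
E
```

```text
scene [[-0.454, 0.693, -0.56, -0.391], [-0.891, -0.348, 0.291, 0.441], [0.007, 0.632, 0.775, 1.357], [0.0, 0.0, 0.0, 1.0]] {'shot': 1}
tray_pin [(0.74, [0.618, -0.204, 0.035], [356.0, 177.0]), (0.68, [0.71, 0.088, 0.033], [271.0, 188.0])]
tray_rim [(0.72, [0.479, 0.074, 0.033], [302.0, 234.0])]
peg_0_tip [(0.67, [0.647, 0.205, 0.159], [242.0, 188.0]), (0.43, [0.71, 0.124, 0.158], [258.0, 167.0])]
cup_0_center [(0.72, [0.589, -0.339, 0.031], [391.0, 171.0])]
cup_0_bottom [(0.66, [0.621, -0.32, 0.033], [383.0, 166.0]), (0.66, [0.412, -0.168, 0.039], [376.0, 221.0])]
grease_bottle [(0.57, [0.761, -0.113, 0.006], [316.0, 165.0])]
oring_tin [(0.76, [0.414, 0.472, 0.004], [193.0, 303.0])]
cartridge_3 [(0.58, [0.794, -0.042, -0.002], [295.0, 167.0])]
top [[-0.006, 0.981, -0.193, 0.154], [-1.0, -0.006, -0.0, -0.007], [-0.001, 0.193, 0.981, 1.834], [0.0, 0.0, 0.0, 1.0]] {'shot': 2}
tray_pin [(0.77, [0.705, 0.085, 0.035], [301.0, 144.0]), (0.34, [0.412, -0.171, 0.03], [370.0, 220.0])]
tray_rim [(0.95, [0.484, 0.072, 0.031], [304.0, 201.0])]
peg_0_tip [(0.57, [0.71, 0.121, 0.158], [289.0, 133.0
[... 386 characters left out ...]
00.0, 144.0])]
{'clock': 0.9, 'joint_pos': array([ 1.2694097 ,  0.33217304, -0.06468407,  1.46011896,  0.02160291,
        1.34986888, -0.08851044]), 'joint_velocities': array([ 0.00010173, -0.00138832,  0.00104063,  0.00124139,  0.00025659,
        0.00224232,  0.00038174]), 'tau': array([-1.51220434e-04, -6.25214982e+01,  4.88779403e-02, -3.91824102e+01,
        1.64981454e-02,  1.85117126e-03, -5.53786094e-06]), 'position': array([ 0.17200778, -0.60088978,  0.23134526]), 'ee_rot': array([ 0.42566195,  0.5645786 , -0.42570816,  0.56465518]), 'ft_force': array([ 0.7356121 , -0.43474936,  0.39186959]), 'torque': array([-0.01674687, -0.00196147,  0.00968125]), 'grip_width': 0.997456916354764}
```

View pics/scene0.png

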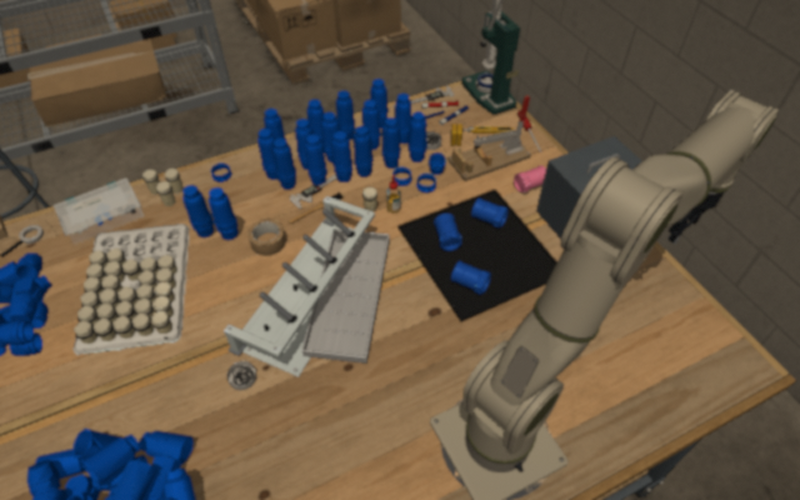

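View pics/top0.png

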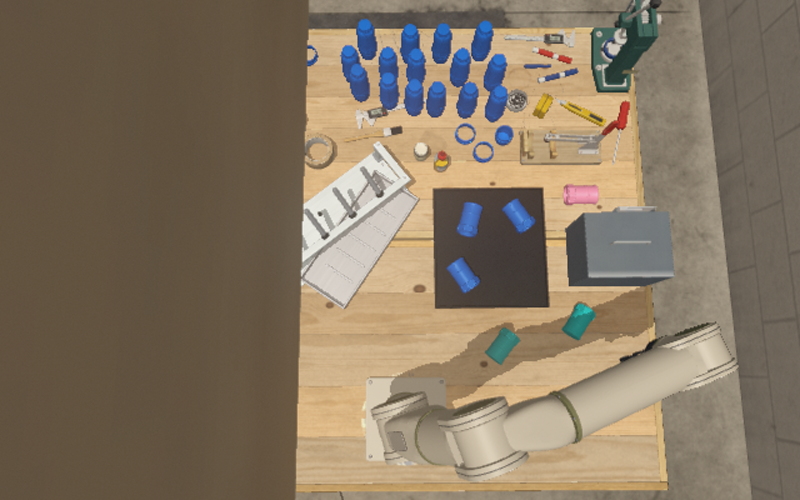

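Candidates, in 800-px top-view pixels:
- Blue cups on the mat: (469,219), (518,215) and (463,275). These are the ones to use.
- Turquoise cups at (503,345) and (578,320), and a pink one at (580,194). These stay where they are.
- Standing blue cups at the back and left, plus a pile at the lower left of the scene view. None of these are on the mat.

That makes three cups on the mat. Next I'll check the choice in one crop and measure axes and pegs.

```bash
cat >> h.py <<'E'
def ray(px,cam,z):
    K=cam["intrinsics"]; v=np.linalg.solve(K,np.r_[px,1]); d=cam["cam_to_world"][:3,:3]@np.array([v[0],-v[1],-v[2]])
    o=cam["cam_to_world"][:3,3]; return o+d*(z-o[2])/d[2]
def cups(cam,xr=(0.25,0.8),yr=(-0.55,-0.05),z=0.034):
    hsv=cv2.cvtColor(cam["frame"],cv2.COLOR_RGB2HSV)
    m=cv2.inRange(hsv,(103,120,40),(122,255,255)); out=[]
    for c in cv2.findContours(m,cv2.RETR_EXTERNAL,cv2.CHAIN_APPROX_NONE)[0]:
        if cv2.contourArea(c)<100: continue
        P=np.array([ray(p[0],cam,z)[:2] for p in c],np.float32)
        (x,y),(a,b),t=cv2.minAreaRect(P)
        if xr[0]<x<xr[1] and yr[0]<y<yr[1]:
            if a<b: a,b,t=b,a,t+90
            out.append((round(x,3),round(y,3),round(a,3),round(b,3),round(t%180)))
    return out
E
python3 - <<'E'
from h import *
S=viewer.camera("scene");T=viewer.camera("top")
print("T",cups(T));print("S",cups(S))
for c in(S,T):
    for t in("cup_0_center","cup_0_bottom","peg_0_tip","tray_pin"): print(t,marks(t,c,.15))
o=telemetry.get_obs();print(R.from_quat(o["ee_rot"]).as_matrix().round(2).tolist())
# overlay model pegs in scene
im=S["frame"].copy(); im=cv2.resize(im,None,fx=4,fy=4,interpolation=cv2.INTER_CUBIC)
a=np.radians(37.2);b=np.array([np.cos(a),np.sin(a),0]);r=np.array([-np.sin(a),np.cos(a),0]);u=np.cos(np.radians(38))*b+[0,0,np.sin(np.radians(38))]
for i in range(4):
    t=np.array([.71,.122,.158])+.1*i*r
    cv2.line(im,*[tuple(int(4*x+2) for x in pix(q,S)) for q in(t,t-.11*u)],(255,0,0),1)
A=im[600:1200,640:1340]
im2=cv2.resize(T["frame"][140:255,340:445],None,fx=5,fy=5,interpolation=cv2.INTER_CUBIC)
cv2.imwrite("pics/rack.png",A[:,:,::-1]);cv2.imwrite("pics/mat.png",im2[:,:,::-1])
E
```

```text
T [(0.414, -0.173, 0.094, 0.06, 33), (0.583, -0.195, 0.103, 0.059, 167), (0.592, -0.342, 0.096, 0.064, 37)]
S [(0.412, -0.168, 0.111, 0.083, 37), (0.582, -0.195, 0.147, 0.069, 162), (0.593, -0.339, 0.112, 0.09, 36)]
cup_0_center [(0.94, [0.591, -0.341, 0.029]), (0.62, [0.712, 0.089, 0.036])]
cup_0_bottom [(0.77, [0.623, -0.316, 0.034]), (0.34, [0.413, 0.472, -0.002])]
peg_0_tip [(0.5, [0.709, 0.124, 0.155])]
tray_pin [(0.59, [0.711, 0.091, 0.034])]
cup_0_center [(0.96, [0.591, -0.343, 0.039]), (0.75, [0.484, 0.071, 0.032])]
cup_0_bottom [(0.97, [0.622, -0.318, 0.032])]
peg_0_tip [(0.72, [0.712, 0.121, 0.155])]
tray_pin [(0.86, [0.706, 0.091, 0.034])]
[[0.0, 0.96, 0.28], [-0.0, 0.28, -0.96], [-1.0, 0.0, 0.0]]
```

View pics/rack.png

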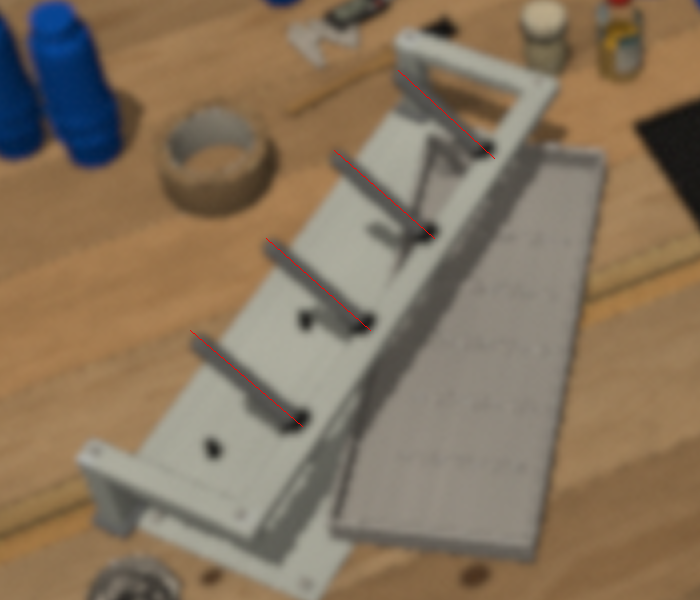

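View pics/mat.png

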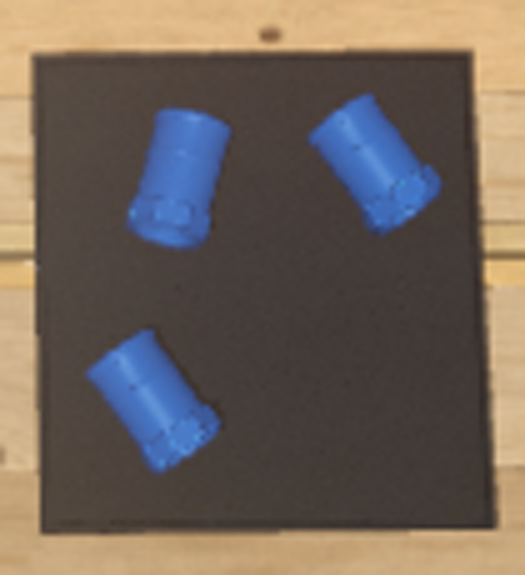

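The crops match the model. The red peg lines lie on the four pegs to within a few mm. All three mat cups, at crop pixels (178,180), (375,165) and (155,400), have their collar/mouth end towards the robot. Mouth azimuths are about 167°, 217° and 213°, and a peg needs 217°. I'll push the tray first.

```bash
python3 -m crank '[[1,[2.8,2.5,0],[0,0,0.04]],[1,[2.8,2.5,0],[0,0,0.04]],[1,[2.8,2.5,0],[0,0,0.04]],[1,[2.8,2.5,0],[0,0,0.04]],[1,[2.8,2.5,0],[0,0,0.04]],[1,[2.8,2.5,0],[0,0,0.04]],[1,[2.8,2.5,0],[0,0,0.04]],[1,[2.8,2.5,0],[0,0,0.04]],[1,[2.8,2.5,0],[0,0,0.05]],[1,[2.8,2.5,0],[0,0,0]]]'
python3 -m crank '[[1,[-0.4,4,0],[0,0,0]],[1,[-0.4,4,0],[0,0,0]],[1,[-0.4,4,0],[0,0,0]],[1,[-0.4,4,0],[0,0,0]],[1,[-0.4,4,0],[0,0,0]],[1,[-0.4,4,0],[0,0,0]],[1,[-0.4,4,0],[0,0,0]],[1,[-0.4,4,0],[0,0,0]],[1,[-0.4,4,0],[0,0,0]],[1,[-0.4,3.5,0],[0,0,0]],[1,[0,0,0],[0,0,0]],[1,[0,0,0],[0,0,0]]]'
```

```text
clock: 2.23
position: [0.4531, -0.3495, 0.2316]
ee_rot: [0.314, 0.634, -0.314, 0.634]
ft_force: [0.2, -0.9, 0.1]
grip_width: 0.003
clock: 3.23
position: [0.4119, 0.0457, 0.2317]
ee_rot: [0.313, 0.633, -0.313, 0.634]
ft_force: [0.1, -0.4, 0.3]
grip_width: -0.002
```

```bash
python3 -m crank '[[1,[0,0,-4],[0,0,0]],[1,[0,0,-4],[0,0,0]],[1,[0,0,-4],[0,0,0]],[1,[0,0,-4],[0,0,0]],[1,[0,0,-4],[0,0,0]],[1,[0,0,-1.5],[0,0,0]],[1,[0.9,1.3,0],[0,0,0]],[1,[0.9,1.3,0],[0,0,0]]]'
python3 -m crank '[[1,[0.4,1.2,0],[0,0,0]],[1,[0.2,1.2,0],[0,0,0]],[1,[0.2,1.2,0],[0,0,0]],[1,[0.2,1.2,0],[0,0,0]],[1,[0.3,1.2,0],[0,0,0]],[1,[0.3,1.2,0],[0,0,0]],[1,[0.3,1,0],[0,0,0]],[1,[0,0,0],[0,0,0]]]'
```

```text
clock: 3.9
position: [0.4291, 0.0683, 0.0146]
ee_rot: [0.315, 0.634, -0.316, 0.632]
ft_force: [0.1, -0.3, 0.4]
grip_width: 0.001
clock: 4.57
position: [0.4497, 0.1531, 0.0162]
ee_rot: [0.315, 0.633, -0.314, 0.633]
ft_force: [-1.1, -0.5, -0.1]
grip_width: 0.003
```

```bash
python3 - <<'E'
from h import *
for n in("scene","top"):
    c=viewer.camera(n); print(n,"rim",marks("tray_rim",c),"pin",marks("tray_pin",c))
    if n=="scene": save(c,"tray1",(160,130,340,300),4)
E
```

```text
scene rim [(0.84, [0.484, 0.136, 0.033])] pin [(0.74, [0.709, 0.123, 0.158])]
top rim [(0.63, [0.488, 0.137, 0.032])] pin [(0.74, [0.707, 0.088, 0.034])]
```

```bash
python3 -m crank '[[1,[0.3,0.7,0],[0,0,0]],[1,[0.2,0.5,0],[0,0,0]],[1,[0,0,0],[0,0,0]]]'
python3 -m crank '[[1,[0.2,0.3,0],[0,0,0]],[1,[0,0,0],[0,0,0]]]'
python3 -m crank '[[1,[0.2,0.2,0],[0,0,0]],[1,[0,0,0],[0,0,0]]]'
python3 - <<'E'
from h import *
for n in("scene","top"):
    c=viewer.camera(n); print(n,"rim",marks("tray_rim",c))
E
```

```text
clock: 5.12
position: [0.454, 0.1643, 0.0162]
ee_rot: [0.314, 0.633, -0.315, 0.633]
ft_force: [-1.4, -2.6, 0.3]
grip_width: -0.001
clock: 5.28
position: [0.4537, 0.1648, 0.0154]
ee_rot: [0.312, 0.634, -0.317, 0.632]
ft_force: [-10.9, -11.4, 10.3]
grip_width: -0.001
clock: 5.45
position: [0.4536, 0.1651, 0.0148]
ee_rot: [0.311, 0.635, -0.319, 0.631]
ft_force: [-20.4, -18.7, 17.5]
grip_width: 0.0
scene rim [(0.76, [0.486, 0.142, 0.034])]
top rim [(0.91, [0.49, 0.142, 0.032]), (0.69, [0.797, -0.051, 0.003])]
```

```bash
python3 -m crank '[[1,[-2,-1.5,0],[0,0,0]],[1,[-2,-1.5,0],[0,0,0]],[1,[0,0,4],[0,0,0]],[1,[0,0,4],[0,0,0]],[1,[0,0,4],[0,0,0]],[1,[0,0,4],[0,0,0]],[1,[0,-4,0],[0,0,-0.07]],[1,[0,-4,0],[0,0,0]],[1,[0,-4,0],[0,0,0]],[1,[0,-4,0],[0,0,0]]]'
python3 -m crank '[[0,[0,-4,0],[0,0,0]],[0,[0,-4,0],[0,0,0]],[0,[0,-4,0],[0,0,0]],[0,[0,0,0],[0,0,0]],[0,[0,0,0],[0,0,0]],[0,[0,0,0],[0,0,0]]]'
python3 - <<'E'
from h import *
o=telemetry.get_obs();print(o["position"],R.from_quat(o["ee_rot"]).as_matrix().round(3).tolist(),o["grip_width"])
for n in("top","scene"):
    c=viewer.camera(n); print(n,cups(c),"rim",marks("tray_rim",c))
E
```

```text
clock: 6.48
position: [0.4182, -0.0222, 0.177]
ee_rot: [0.336, 0.621, -0.336, 0.623]
ft_force: [1.5, 0.8, -0.2]
grip_width: 0.006
clock: 6.98
position: [0.4184, -0.1401, 0.1764]
ee_rot: [0.337, 0.622, -0.336, 0.622]
ft_force: [-0.7, 0.7, -0.8]
grip_width: 0.846
[ 0.41843623 -0.1401385   0.17636946] [[0.0, 0.837, 0.547], [0.0, 0.547, -0.837], [-1.0, 0.001, -0.0]] 0.8460668345047528
top [(0.609, -0.204, 0.054, 0.048, 78), (0.592, -0.342, 0.096, 0.064, 37)] rim [(0.92, [0.492, 0.142, 0.029])]
scene [(0.412, -0.167, 0.106, 0.079, 37), (0.587, -0.187, 0.143, 0.062, 151), (0.581, -0.347, 0.091, 0.082, 128)] rim [(0.62, [0.486, 0.143, 0.035])]
```

```bash
python3 -m crank '[[0,[-0.2,-2.9,0],[0,0,0]],[0,[0,0,-4],[0,0,0]],[0,[0,0,-4],[0,0,0]],[0,[0,0,-4],[0,0,0]],[0,[0,0,-4],[0,0,0]],[0,[0,0,0],[0,0,0]]]'
python3 -m crank '[[1,[0,0,0],[0,0,0]],[1,[0,0,0],[0,0,0]],[1,[0,0,0],[0,0,0]],[1,[0,0,0],[0,0,0]],[1,[0,0,0],[0,0,0]],[1,[0,0,0],[0,0,0]],[1,[0,0,0],[0,0,0]],[1,[0,0,0],[0,0,0]]]' 50
python3 -m crank '[[1,[0,0,2],[0,0,0]],[1,[0,0,4],[0,0,0]],[1,[0,0,4],[0,0,0]],[1,[0,0,4],[0,0,0]],[1,[0,0,4],[0,0,0]],[1,[0,0,4],[0,0,0]],[1,[0,0,0],[0,0,0]]]'
```

```text
clock: 7.68
position: [0.4115, -0.1673, 0.0102]
ee_rot: [0.336, 0.626, -0.336, 0.618]
ft_force: [-1.9, 0.5, -0.1]
grip_width: 1.002
clock: 8.35
position: [0.4182, -0.1705, 0.0192]
ee_rot: [0.336, 0.62, -0.336, 0.624]
ft_force: [-0.7, 2.2, 10.5]
grip_width: 0.648
clock: 8.93
position: [0.4194, -0.1707, 0.246]
ee_rot: [0.336, 0.617, -0.336, 0.627]
ft_force: [0.5, 0.2, -1.1]
grip_width: 0.647
```

```bash
python3 -m crank '[[1,[1.1,3.8,1],[0,0,0.08]],[1,[1.1,3.8,1],[0,0,0]],[1,[1.1,3.8,1],[0,0,0]],[1,[1.1,3.8,1],[0.04,-0.053,0]],[1,[1.1,3.8,0],[0.04,-0.053,0]],[1,[1.1,3.8,0],[0.04,-0.053,0]],[1,[1.1,3.8,0],[0.04,-0.053,0]],[1,[1.1,3.8,0],[0.04,-0.053,0]],[1,[1.1,3.8,0],[0.04,-0.053,0]],[1,[1.1,3.8,0],[0.04,-0.053,0]],[1,[1.1,3.8,0],[0.04,-0.053,0]],[1,[1.1,3.8,0],[0.04,-0.053,0]]]'
python3 -m crank '[[1,[1.1,3.8,0],[0.04,-0.053,0]],[1,[1.1,3.8,0],[0,0,0]],[1,[1.1,3.8,0],[0,0,0]],[1,[0,0,0],[0,0,0]],[1,[0,0,0],[0,0,0]]]'
cat >> h.py <<'E'
a=np.radians(37.6);b=np.array([np.cos(a),np.sin(a),0]);r=np.array([-np.sin(a),np.cos(a),0])
u=np.cos(np.radians(38))*b+[0,0,np.sin(np.radians(38))]; n=np.sin(np.radians(38))*b-[0,0,np.cos(np.radians(38))]
tip=lambda i:np.array([.710,.122,.157])+.1*i*r
def pre(i,along=.109,off=.006,g=.034):
    o=telemetry.get_obs(); T=tip(i)+(off+.019)*n+(along-g)*u
    Rt=np.column_stack([n,np.cross(-r,n),-r]); q=R.from_quat(o["ee_rot"])
    print("TCP",o["position"].round(4),"grip",round(o["grip_width"],3),"delta cm",((T-o["position"])*100).round(2),"turn",(R.from_matrix(Rt)*q.inv()).as_rotvec().round(3),"F",o["ft_force"].round(1))
    return T
E
python3 - <<'E'
from h import *
print(pre(3)); print("u",u,"n",n)
c=viewer.camera("scene"); save(c,"hold1",(120,100,320,250),4)
for t in("peg_0_tip","cup_0_center","cup_0_bottom"): print(t,marks(t,c))
E
```

```text
clock: 9.93
position: [0.5481, 0.2883, 0.2784]
ee_rot: [0.484, 0.511, -0.11, 0.702]
ft_force: [1.0, -0.7, -2.0]
grip_width: 0.642
clock: 10.35
position: [0.5739, 0.3823, 0.276]
ee_rot: [0.497, 0.499, -0.089, 0.704]
ft_force: [-0.9, -0.8, -0.7]
grip_width: 0.649
TCP [0.5739 0.3823 0.276 ] grip 0.649 delta cm [ 1.21  2.29 -9.25] turn [ 0.009  0.001 -0.005] F [-0.9 -0.8 -0.7]
[0.58597596 0.40513804 0.18347434]
u [0.62433276 0.48080095 0.61566148] n [ 0.48778221  0.37564287 -0.78801075]
peg_0_tip []
cup_0_center []
cup_0_bottom []
```

View pics/hold1.png

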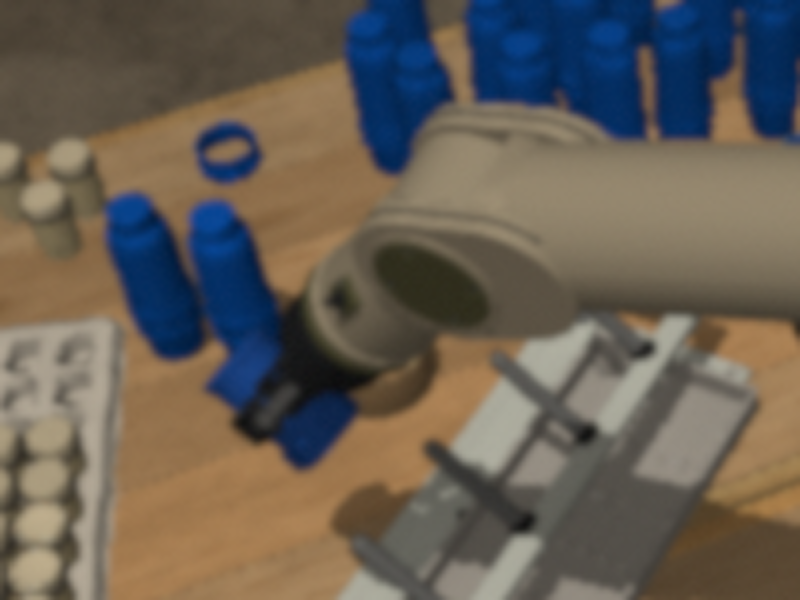

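The cup is held square with its mouth at crop pixel (320,450), facing peg 3 at (400,580). Two tall blue bottles stand behind it at (150,330) and (240,300), so I'll check the clearance.

```bash
python3 - <<'E'
from h import *
c=viewer.camera("scene"); c2=viewer.camera("top")
for p in((120+180/4,100+355/4),(120+270/4,100+340/4)): print(p,ray(p,c,0).round(3))
print("bottom end",(tip(3)+.006*n+.117*u).round(3), "gripper body", (pre(3)-.09*n).round(3))
E
python3 -m crank '[[1,[0.6,1.2,0],[0.009,0,-0.005]],[1,[0.6,1.1,0],[0,0,0]],[1,[0,0,-3],[0,0,0]],[1,[0,0,-3],[0,0,0]],[1,[0,0,-3.2],[0,0,0]],[1,[0,0,0],[0,0,0]]]'
python3 -c "
from h import *
pre(3); c=viewer.camera('scene'); save(c,'pre1',(120,120,320,270),4)"
```

```text
(165.0, 188.75) [0.905 0.425 0.   ]
(187.5, 185.0) [0.886 0.347 0.   ]
TCP [0.5751 0.379  0.2757] grip 0.645 delta cm [ 1.08  2.61 -9.23] turn [0.01  0.002 0.   ] F [ 0.1 -0.6 -0.4]
bottom end [0.603 0.418 0.224] gripper body [0.542 0.371 0.254]
clock: 11.15
position: [0.5845, 0.4001, 0.1762]
ee_rot: [0.501, 0.499, -0.093, 0.701]
ft_force: [-1.1, -1.0, -2.5]
grip_width: 0.644
TCP [0.5845 0.4001 0.1762] grip 0.644 delta cm [0.15 0.5  0.73] turn [ 0.006 -0.007  0.005] F [-1.1 -1.  -2.5]
```

View pics/pre1.png

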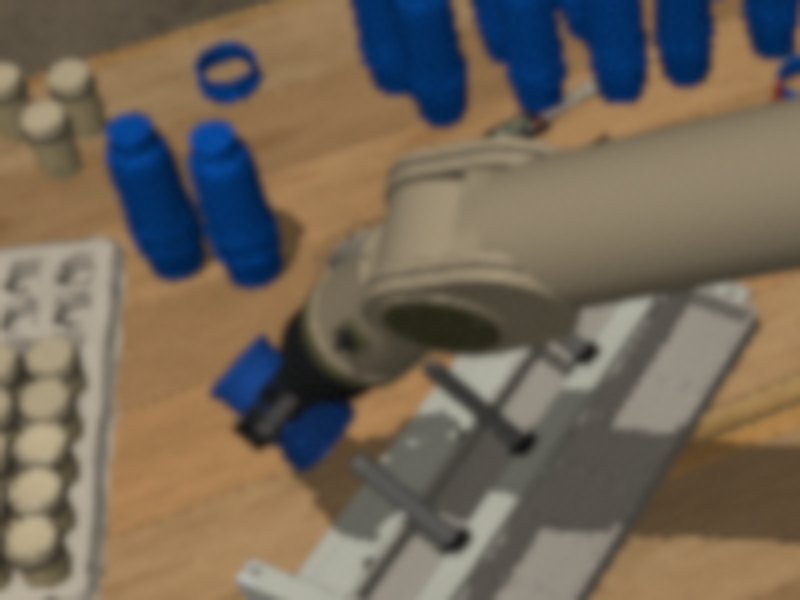

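```bash
python3 -m crank '[[1,[0,0,0],[0,0,0]],[1,[0,0,0],[0,0,0]]]'; python3 -c "
from h import *
pre(3); c=viewer.camera('scene')
print(marks('cup_0_center',c),marks('cup_0_bottom',c),marks('peg_0_tip',c)); print('expect',(tip(3)+.006*n+.109*u).round(3))"
```

```text
clock: 11.37
position: [0.5879, 0.4039, 0.1864]
ee_rot: [0.503, 0.496, -0.088, 0.702]
ft_force: [-0.6, 0.5, -0.4]
grip_width: 0.643
TCP [0.5879 0.4039 0.1864] grip 0.643 delta cm [-0.19  0.12 -0.29] turn [-0.001  0.004  0.004] F [-0.6  0.5 -0.4]
[(0.21, [0.583, 0.28, 0.161])] [] []
expect [0.598 0.414 0.219]
```

```bash
python3 -m crank '[[1,[-0.2,0.1,-0.3],[0,0,0]],[1,[-1,-0.8,-1],[0,0,0]],[1,[-1,-0.8,-1],[0,0,0]],[1,[-1,-0.8,-1],[0,0,0]],[1,[0,0,0],[0,0,0]]]'
python3 -m crank '[[1,[-1,-0.8,-1],[0,0,0]],[1,[-1,-0.8,-1],[0,0,0]],[1,[-0.6,-0.5,-0.6],[0,0,0]],[1,[0,0,0],[0,0,0]],[1,[0,0,0],[0,0,0]]]'
python3 -c "
from h import *
pre(3,along=.003); c=viewer.camera('scene'); save(c,'ins1',(120,120,320,270),4)"
```

```text
clock: 11.98
position: [0.5526, 0.3783, 0.1475]
ee_rot: [0.501, 0.498, -0.091, 0.702]
ft_force: [-0.3, -0.2, -1.2]
grip_width: 0.65
clock: 12.4
position: [0.5292, 0.3596, 0.1248]
ee_rot: [0.503, 0.497, -0.089, 0.702]
ft_force: [1.2, 0.9, 0.2]
grip_width: 0.642
TCP [0.5292 0.3596 0.1248] grip 0.642 delta cm [-0.94 -0.54 -0.66] turn [0.    0.002 0.003] F [1.2 0.9 0.2]
```

View pics/ins1.png

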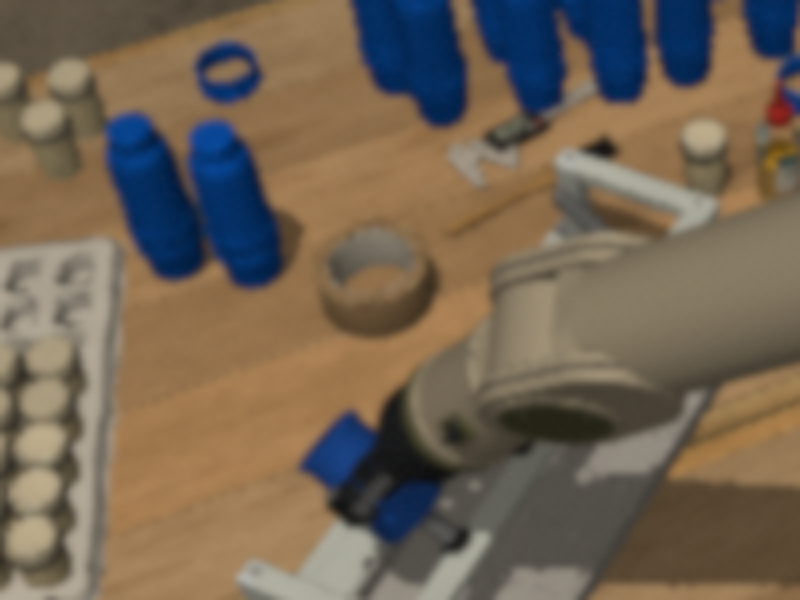

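The peg base at (450,535) comes out of the cup mouth at (405,520), so the peg is inside the bore. I'll finish the slide, lower onto the peg and release.

```bash
python3 -m crank '[[1,[-0.4,-0.3,-0.4],[0,0,0]],[1,[-0.4,-0.2,-0.3],[0,0,0]],[1,[0,0,0],[0,0,0]]]'
python3 -m crank '[[1,[0.2,0.15,-0.35],[0,0,0]],[1,[0.2,0.15,-0.35],[0,0,0]],[1,[0,0,0],[0,0,0]]]'
python3 -m crank '[[0.1,[0,0,0],[0,0,0]],[0.1,[0,0,0],[0,0,0]],[0.1,[0,0,0],[0,0,0]],[0.1,[0,0,0],[0,0,0]],[0.1,[0,0,0],[0,0,0]],[0.1,[0,0,0],[0,0,0]]]'
python3 -m crank '[[0.1,[-1,-0.75,1.6],[0,0,0]],[0.1,[-1,-0.75,1.6],[0,0,0]],[0.1,[-1,-0.75,1.6],[0,0,0]],[0.1,[-1,-0.75,1.6],[0,0,0]],[0.1,[-1,-0.75,1.6],[0,0,0]],[0.1,[-1,-0.75,2],[0,0,0]],[0.1,[0,-3,3],[0,0,0]],[0.1,[0,-4,2],[-0.04,0.053,0]],[0.1,[0,-4,0],[-0.04,0.053,0]],[0.1,[0,-4,0],[-0.04,0.053,0]],[0.1,[0,-4,0],[-0.04,0.053,0]],[0.1,[0,-4,0],[-0.04,0.053,0]]]'
python3 -c "
from h import *
pre(3); c=viewer.camera('scene'); save(c,'hung1',(120,130,440,300),2.5); print(cups(c)); print([(x,tip(3)) for x in marks('cup_0_bottom',c)],marks('cup_0_center',c),marks('tray_rim',c)); t=viewer.camera('top');print(cups(t),marks('cup_0_center',t),marks('cup_0_bottom',t))"
```

```text
clock: 12.7
position: [0.5199, 0.3538, 0.1164]
ee_rot: [0.502, 0.497, -0.09, 0.702]
ft_force: [0.3, -0.1, -0.9]
grip_width: 0.646
clock: 12.95
position: [0.5248, 0.3576, 0.112]
ee_rot: [0.502, 0.496, -0.089, 0.703]
ft_force: [-30.3, -22.3, 36.6]
grip_width: 0.644
clock: 13.45
position: [0.5248, 0.3572, 0.1101]
ee_rot: [0.502, 0.497, -0.09, 0.702]
ft_force: [0.7, 0.4, -2.0]
grip_width: 0.903
clock: 14.45
position: [0.4756, 0.0884, 0.242]
ee_rot: [0.412, 0.573, -0.208, 0.677]
ft_force: [0.7, 0.3, 0.5]
grip_width: 0.905
TCP [0.4756 0.0884 0.242 ] grip 0.905 delta cm [11.04 31.67 -5.86] turn [ 0.209 -0.267  0.008] F [0.7 0.3 0.5]
[(0.58, -0.194, 0.144, 0.07, 163)]
[] [] [(0.88, [0.486, 0.141, 0.032]), (0.33, [0.531, 0.37, 0.146])]
[(0.583, -0.196, 0.104, 0.059, 165), (0.592, -0.342, 0.096, 0.064, 37)] [] [(0.91, [0.623, -0.321, 0.034])]
```

View pics/hung1.png

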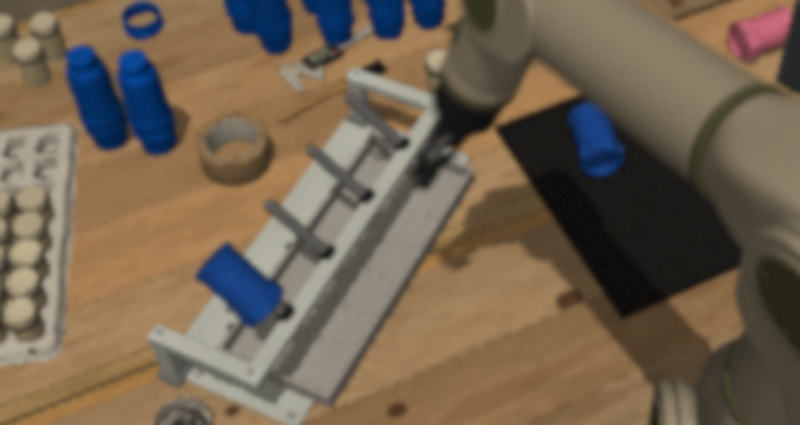

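Cup 1 hangs on peg 3 at (240,280) with its mouth at the front, and the tray is home. Next is the cup at (0.583,-0.195).

```bash
python3 -m crank '[[0,[0.9,-2.4,-0.3],[-0.05,0.066,0]],[0,[0.9,-2.4,-0.3],[-0.05,0.066,0]],[0,[0.9,-2.4,-0.3],[-0.05,0.066,0]],[0,[0.9,-2.4,-0.3],[-0.05,0.066,0]],[0,[0.9,-2.4,-0.3],[0,0,-0.112]],[0,[0.9,-2.4,-0.3],[0,0,-0.112]],[0,[0.9,-2.4,-0.3],[0,0,-0.112]],[0,[0.9,-2.4,-0.3],[0,0,-0.112]],[0,[0.9,-2.4,-0.3],[0,0,-0.112]],[0,[0.9,-2.4,-0.3],[0,0,-0.112]],[0,[0.9,-2.4,-0.3],[0,0,-0.112]],[0,[0.9,-2.4,-0.3],[0,0,-0.112]]]'
python3 -m crank '[[0,[0,0,0],[0,0,0]],[0,[0,0,0],[0,0,0]]]'
cat >> h.py <<'E'
def pick(x,y,az,z=.016,s=.004):
    o=telemetry.get_obs(); m=np.radians(az); d=np.array([np.cos(m),np.sin(m),0]); X=np.array([0,0,-1.]); Z=np.array([d[1],-d[0],0])
    T=np.array([x,y,z])-s*d; q=R.from_quat(o["ee_rot"])
    print("TCP",o["position"].round(4),"grip",round(o["grip_width"],3),"delta cm",((T-o["position"])*100).round(2),"turn",(R.from_matrix(np.column_stack([X,np.cross(Z,X),Z]))*q.inv()).as_rotvec().round(3),"j",o["joint_pos"].round(2))
E
python3 -c "
from h import *
c=viewer.camera('scene'); print(cups(c)); print('bottom3',[(x,np.linalg.norm(x[1]-tip(3)).round(3)) for x in marks('cup_0_bottom',c)],marks('cup_0_center',c),marks('peg_0_tip',c),'exp',(tip(3)+.0165*n).round(3));pick(.583,-.195,166)"
```

```text
clock: 15.8
position: [0.5845, -0.1972, 0.2053]
ee_rot: [-0.557, -0.434, 0.56, -0.433]
ft_force: [1.2, -0.3, 0.7]
grip_width: 1.001
clock: 15.97
position: [0.584, -0.1974, 0.2048]
ee_rot: [-0.556, -0.436, 0.559, -0.434]
ft_force: [-0.2, 0.5, 1.1]
grip_width: 0.998
[(0.582, -0.195, 0.147, 0.07, 163), (0.591, -0.339, 0.109, 0.091, 38)]
bottom3 [((0.88, [0.621, -0.322, 0.033]), np.float64(0.699))] [(0.55, [0.591, -0.338, 0.03])] [(0.72, [0.707, 0.127, 0.153]), (0.66, [0.508, 0.348, 0.129])] exp [0.535 0.366 0.144]
TCP [ 0.5841 -0.1956  0.2059] grip 0.997 delta cm [  0.28  -0.03 -18.99] turn [6.00e-03 2.00e-03 3.14e+00] j [ 0.56  0.36 -0.39  1.5   0.14  1.31 -1.66]
```

```bash
python3 -m crank '[[0,[0.2,0,-3.8],[0,0,0]],[0,[0,0,-3.8],[0,0,0]],[0,[0,0,-3.8],[0,0,0]],[0,[0,0,-3.8],[0,0,0]],[0,[0,0,-3.6],[0,0,0]],[0,[0,0,0],[0,0,0]]]'
python3 -m crank '[[1,[0,0,0],[0,0,0]],[1,[0,0,0],[0,0,0]],[1,[0,0,0],[0,0,0]],[1,[0,0,0],[0,0,0]],[1,[0,0,0],[0,0,0]],[1,[0,0,0],[0,0,0]],[1,[0,0,0],[0,0,0]],[1,[0,0,0],[0,0,0]]]' 50
python3 -m crank '[[1,[0,0,2],[0,0,0]],[1,[0,0,4],[0,0,0]],[1,[0,0,4],[0,0,0]],[1,[0,0,4],[0,0,0]],[1,[0,0,4],[0,0,0]],[1,[0,0,4],[0,0,0.1]],[1,[0,0,4],[0,0,0.1]],[1,[0,0,0],[0,0,0.1]],[1,[0,0,0],[0,0,0.1]],[1,[0,0,0],[0,0,0.1]],[1,[0,0,0],[0,0,0.1]]]'
python3 -c "
from h import *
pre(2); t=viewer.camera('top'); print(cups(t,z=.25))"
```

```text
clock: 16.67
position: [0.5813, -0.1951, 0.0107]
ee_rot: [-0.553, -0.439, 0.561, -0.432]
ft_force: [-0.7, 0.4, -1.2]
grip_width: 1.0
clock: 17.33
position: [0.5882, -0.1978, 0.021]
ee_rot: [-0.557, -0.434, 0.558, -0.436]
ft_force: [-0.5, 0.6, 8.0]
grip_width: 0.649
clock: 18.25
position: [0.586, -0.1974, 0.2798]
ee_rot: [0.401, 0.58, -0.404, 0.582]
ft_force: [1.1, 0.1, 0.2]
grip_width: 0.644
TCP [ 0.586  -0.1974  0.2798] grip 0.644 delta cm [ 6.1  52.33 -9.63] turn [ 0.329 -0.581  0.287] F [1.1 0.1 0.2]
[(0.534, -0.305, 0.072, 0.056, 38)]
```

```bash
python3 -m crank '[[1,[0.4,3.7,0],[0,0,0.1]],[1,[0.4,3.7,0],[0,0,0.1]],[1,[0.4,3.7,0],[0,0,0.1]],[1,[0.4,3.7,0],[0.045,-0.059,0]],[1,[0.4,3.7,0],[0.045,-0.059,0]],[1,[0.4,3.7,0],[0.045,-0.059,0]],[1,[0.4,3.7,0],[0.045,-0.059,0]],[1,[0.4,3.7,0],[0.045,-0.059,0]],[1,[0.4,3.7,0],[0.045,-0.059,0]],[1,[0.4,3.7,0],[0.045,-0.059,0]],[1,[0.4,3.7,0],[0.045,-0.059,0]],[1,[0.4,3.7,0],[0.045,-0.059,0]]]'
python3 -m crank '[[1,[0.4,3.7,0],[0,0,0]],[1,[0.4,3.7,0],[0,0,0]],[1,[0,0,0],[0,0,0]],[1,[0,0,0],[0,0,0]]]'
python3 -c "
from h import *
pre(2)"
```

```text
clock: 19.3
position: [0.6339, 0.2482, 0.2796]
ee_rot: [0.504, 0.494, -0.089, 0.703]
ft_force: [1.4, -0.4, -1.2]
grip_width: 0.643
clock: 19.63
position: [0.6403, 0.3246, 0.2789]
ee_rot: [0.502, 0.497, -0.088, 0.703]
ft_force: [0.9, -0.8, -1.0]
grip_width: 0.649
TCP [0.6403 0.3246 0.2789] grip 0.649 delta cm [ 0.67  0.13 -9.55] turn [0.001 0.003 0.   ] F [ 0.9 -0.8 -1. ]
```

```bash
python3 -m crank '[[1,[0.5,0,-3.1],[0,0,0]],[1,[0,0,-3.1],[0,0,0]],[1,[0,0,-3.1],[0,0,0]],[1,[0,0,0],[0,0,0]],[1,[0,0,0],[0,0,0]],[1,[0,0,0],[0,0,0]]]'
python3 -c "
from h import *
pre(2,off=.003); c=viewer.camera('scene'); save(c,'pre2',(140,120,300,240),5)"
```

```text
clock: 20.13
position: [0.6481, 0.3204, 0.1873]
ee_rot: [0.503, 0.495, -0.09, 0.703]
ft_force: [-0.4, -0.6, 0.1]
grip_width: 0.644
TCP [0.6481 0.3204 0.1873] grip 0.644 delta cm [-0.26  0.43 -0.15] turn [0.001 0.005 0.006] F [-0.4 -0.6  0.1]
```

View pics/pre2.png

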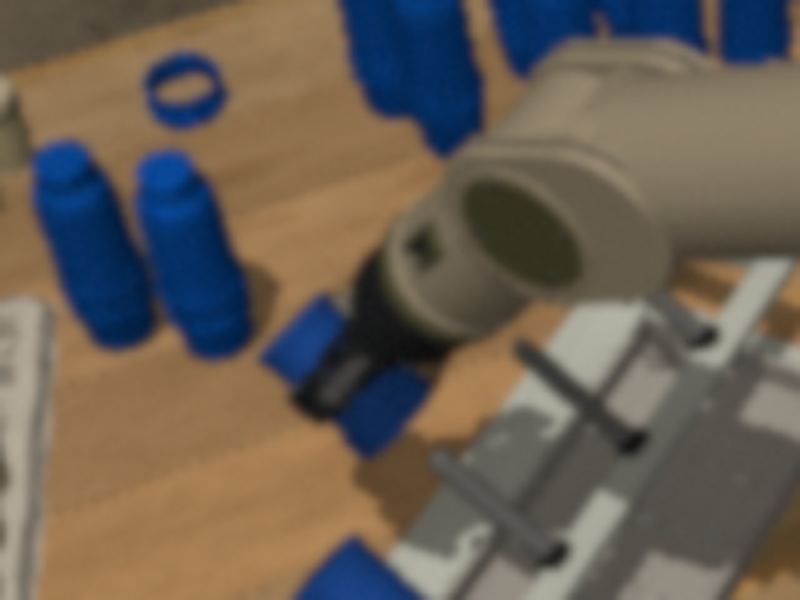

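The held cup's mouth at (395,420) lines up with peg 2's tip at (440,460).

```bash
python3 -m crank '[[1,[-0.2,0.3,-0.1],[0,0,0]],[1,[-1,-0.77,-1],[0,0,0]],[1,[-1,-0.77,-1],[0,0,0]],[1,[-1,-0.77,-1],[0,0,0]],[1,[0,0,0],[0,0,0]]]'
python3 -m crank '[[1,[-1,-0.77,-1],[0,0,0]],[1,[-1,-0.77,-1],[0,0,0]],[1,[-1,-0.77,-1],[0,0,0]],[1,[0,0,0],[0,0,0]],[1,[0,0,0],[0,0,0]]]'
python3 -c "
from h import *
pre(2,along=.003,off=.003)"
```

```text
clock: 20.6
position: [0.6133, 0.299, 0.1523]
ee_rot: [0.501, 0.496, -0.091, 0.703]
ft_force: [0.3, -1.1, -1.7]
grip_width: 0.645
clock: 21.02
position: [0.5857, 0.2775, 0.1247]
ee_rot: [0.502, 0.496, -0.09, 0.703]
ft_force: [0.2, -0.4, 0.6]
grip_width: 0.644
TCP [0.5857 0.2775 0.1247] grip 0.644 delta cm [-0.64 -0.37 -0.41] turn [0.002 0.004 0.005] F [ 0.2 -0.4  0.6]
```

```bash
python3 -m crank '[[1,[-0.5,-0.3,-0.4],[0,0,0]],[1,[0,0,0],[0,0,0]]]'
python3 -m crank '[[1,[0.2,0.15,-0.3],[0,0,0]],[1,[0.1,0.08,-0.2],[0,0,0]],[1,[0,0,0],[0,0,0]]]'
python3 -m crank '[[0.15,[0,0,0],[0,0,0]],[0.15,[0,0,0],[0,0,0]],[0.15,[0,0,0],[0,0,0]],[0.15,[0,0,0],[0,0,0]],[0.15,[0,0,0],[0,0,0]],[0.15,[0,0,0],[0,0,0]]]'
python3 -m crank '[[0.15,[-1,-0.75,1.6],[0,0,0]],[0.15,[-1,-0.75,1.6],[0,0,0]],[0.15,[-1,-0.75,1.6],[0,0,0]],[0.15,[-1,-0.75,1.6],[0,0,0]],[0.15,[-1,-0.75,1.6],[0,0,0]],[0.15,[-1,-0.75,2],[0,0,0]],[0.15,[0,-3,3],[0,0,0]],[0.1,[0,-4,2],[-0.045,0.059,0]],[0.1,[0,-4,0],[-0.045,0.059,0]],[0.1,[0,-4,0],[-0.045,0.059,0]],[0.1,[0,-4,0],[-0.045,0.059,0]],[0.1,[0,-4,0],[-0.045,0.059,0]]]'
python3 -m crank '[[0,[1.5,-3.5,-0.3],[-0.045,0.059,0]],[0,[1.5,-3.5,-0.3],[-0.045,0.059,0]],[0,[1,-3.5,-0.3],[-0.045,0.059,0]],[0,[1,-3.5,-0.3],[-0.045,0.059,0]],[0,[1,-3.5,-0.3],[0,0,0]],[0,[0,0,0],[0,0,0]],[0,[0,0,0],[0,0,0]]]'
python3 -c "
from h import *
c=viewer.camera('scene'); save(c,'hung2',(120,130,440,300),2.5); print(cups(c)); t=viewer.camera('top');print(cups(t)); print(marks('tray_rim',c),marks('cup_0_bottom',c)); pick(.592,-.342,217.3)"
```

```text
clock: 21.18
position: [0.58, 0.2747, 0.1199]
ee_rot: [0.502, 0.496, -0.09, 0.703]
ft_force: [0.2, 0.2, -1.0]
grip_width: 0.642
clock: 21.43
position: [0.5838, 0.277, 0.1161]
ee_rot: [0.502, 0.495, -0.09, 0.703]
ft_force: [-22.5, -14.1, 26.3]
grip_width: 0.645
clock: 21.93
position: [0.5829, 0.2767, 0.1144]
ee_rot: [0.502, 0.496, -0.09, 0.703]
ft_force: [0.3, -0.4, 0.4]
grip_width: 0.847
clock: 22.93
position: [0.5248, 0.0029, 0.2602]
ee_rot: [0.4, 0.58, -0.22, 0.674]
ft_force: [0.7, 1.1, -1.7]
grip_width: 0.894
clock: 23.52
position: [0.5849, -0.1714, 0.2431]
ee_rot: [0.312, 0.634, -0.316, 0.633]
ft_force: [0.1, 0.9, 0.3]
grip_width: 1.0
[(0.592, -0.339, 0.111, 0.091, 37)]
[(0.592, -0.342, 0.095, 0.064, 37)]
[(0.62, [0.487, 0.143, 0.033])] [(0.59, [0.617, -0.319, 0.033])]
TCP [ 0.5847 -0.1682  0.245 ] grip 1.002 delta cm [  1.05 -17.14 -22.9 ] turn [2.000e-03 9.000e-03 3.137e+00] j [ 0.83  0.4  -0.82  1.45  0.3   1.42 -0.92]
```

View pics/hung2.png

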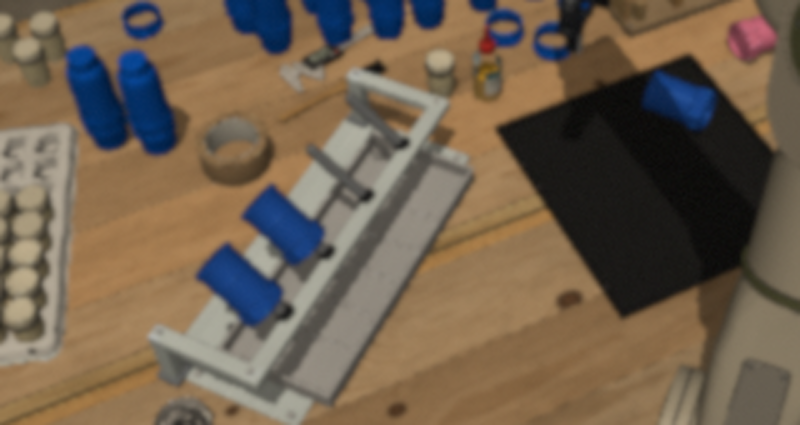

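Two cups hang at (240,280) and (285,225), and the last one is still on the mat at (680,100). I'll fetch it for peg 1.

```bash
python3 -m crank '[[0,[0.2,-3.4,0],[0,0,0]],[0,[0.2,-3.4,0],[0,0,0]],[0,[0.2,-3.4,0],[0,0,0]],[0,[0.2,-3.4,0],[0,0,0]],[0,[0.2,-3.5,0],[0,0,0]],[0,[0,0,-3.8],[0,0,0]],[0,[0,0,-3.8],[0,0,0]],[0,[0,0,-3.8],[0,0,0]],[0,[0,0,-3.8],[0,0,0]],[0,[0,0,-3.8],[0,0,0]],[0,[0,0,-3.7],[0,0,0]],[0,[0,0,0],[0,0,0]]]'
python3 -m crank '[[1,[0,0,0],[0,0,0]],[1,[0,0,0],[0,0,0]],[1,[0,0,0],[0,0,0]],[1,[0,0,0],[0,0,0]],[1,[0,0,0],[0,0,0]],[1,[0,0,0],[0,0,0]],[1,[0,0,0],[0,0,0]],[1,[0,0,0],[0,0,0]]]' 50
python3 -m crank '[[1,[0,0,2],[0,0,0]],[1,[0,0,4],[0,0,0]],[1,[0,0,4],[0,0,0]],[1,[0,0,4],[0,0,0]],[1,[0,0,4],[0,0,0]],[1,[0,0,4],[0,0,0]],[1,[0,0,4],[0,0,0]],[1,[0,0,0],[0,0,0]],[1,[0,0,0],[0,0,0]]]'
python3 -c "
from h import *
pre(1,off=.003)"
```

```text
clock: 24.72
position: [0.5905, -0.3379, 0.0103]
ee_rot: [0.31, 0.638, -0.315, 0.631]
ft_force: [-1.0, 0.5, -1.7]
grip_width: 1.0
clock: 25.38
position: [0.5969, -0.3409, 0.0215]
ee_rot: [0.311, 0.632, -0.315, 0.636]
ft_force: [-1.0, -0.1, 9.5]
grip_width: 0.646
clock: 26.13
position: [0.5961, -0.3401, 0.2825]
ee_rot: [0.311, 0.631, -0.315, 0.637]
ft_force: [-0.5, 0.1, -2.3]
grip_width: 0.648
TCP [ 0.5961 -0.3401  0.2825] grip 0.648 delta cm [11.04 58.57 -9.67] turn [ 0.413 -0.522  0.006] F [-0.5  0.1 -2.3]
```

```bash
python3 -m crank '[[1,[0.7,3.7,0],[0,0,0]],[1,[0.7,3.7,0],[0,0,0]],[1,[0.7,3.7,0],[0,0,0]],[1,[0.7,3.7,0],[0.045,-0.058,0]],[1,[0.7,3.7,0],[0.045,-0.058,0]],[1,[0.7,3.7,0],[0.045,-0.058,0]],[1,[0.7,3.7,0],[0.045,-0.058,0]],[1,[0.7,3.7,0],[0.045,-0.058,0]],[1,[0.7,3.7,0],[0.045,-0.058,0]],[1,[0.7,3.7,0],[0.045,-0.058,0]],[1,[0.7,3.7,0],[0.045,-0.058,0]],[1,[0.7,3.7,0],[0.045,-0.058,0]]]'
python3 -m crank '[[1,[0.7,3.7,0],[0,0,0]],[1,[0.7,3.7,0],[0,0,0]],[1,[0.7,3.6,0],[0,0,0]],[1,[0.5,3.1,0],[0,0,0]],[1,[0,0,0],[0,0,0]],[1,[0,0,0],[0,0,0]]]'
python3 -c "
from h import *
pre(1,off=.003)"
```

```text
clock: 27.13
position: [0.6783, 0.105, 0.2772]
ee_rot: [0.501, 0.499, -0.092, 0.701]
ft_force: [0.7, 1.5, -0.0]
grip_width: 0.646
clock: 27.63
position: [0.7029, 0.2487, 0.277]
ee_rot: [0.499, 0.501, -0.091, 0.701]
ft_force: [-0.4, -1.3, -1.7]
grip_width: 0.647
TCP [0.7029 0.2487 0.277 ] grip 0.647 delta cm [ 0.37 -0.32 -9.12] turn [ 0.004 -0.008 -0.003] F [-0.4 -1.3 -1.7]
```

```bash
python3 -m crank '[[1,[0.3,-0.2,-3.1],[0,0,0]],[1,[0,0,-3.1],[0,0,0]],[1,[0,0,-3.1],[0,0,0]],[1,[0,0,0],[0,0,0]],[1,[0,0,0],[0,0,0]],[1,[0,0,0],[0,0,0]]]'
python3 -c "
from h import *
pre(1,off=.003); c=viewer.camera('scene'); save(c,'pre3',(160,110,320,230),5)"
```

```text
clock: 28.13
position: [0.7087, 0.2422, 0.1867]
ee_rot: [0.502, 0.499, -0.092, 0.701]
ft_force: [-0.4, -0.1, 0.0]
grip_width: 0.644
TCP [0.7087 0.2422 0.1867] grip 0.644 delta cm [-0.22  0.33 -0.09] turn [ 0.003 -0.005  0.004] F [-0.4 -0.1  0. ]
```

View pics/pre3.png

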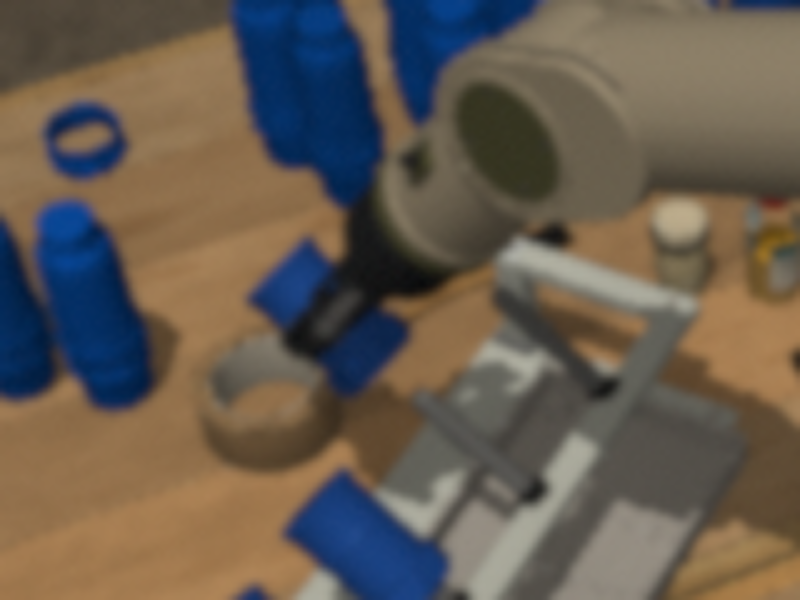

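The mouth at (380,365) faces peg 1's tip at (420,400), and the neighbouring cup at (365,540) is clear. Inserting now.

```bash
python3 -m crank '[[1,[-0.2,0.2,-0.1],[0,0,0]],[1,[-1,-0.77,-1],[0,0,0]],[1,[-1,-0.77,-1],[0,0,0]],[1,[-1,-0.77,-1],[0,0,0]],[1,[0,0,0],[0,0,0]]]'
python3 -m crank '[[1,[-1,-0.77,-1],[0,0,0]],[1,[-1,-0.77,-1],[0,0,0]],[1,[-1,-0.77,-1],[0,0,0]],[1,[0,0,0],[0,0,0]],[1,[0,0,0],[0,0,0]]]'
python3 -c "
from h import *
pre(1,along=.003,off=.003)"
```

```text
clock: 28.6
position: [0.6742, 0.2199, 0.1522]
ee_rot: [0.5, 0.5, -0.094, 0.701]
ft_force: [0.0, -0.5, -1.2]
grip_width: 0.646
clock: 29.02
position: [0.6466, 0.1985, 0.1247]
ee_rot: [0.501, 0.499, -0.092, 0.701]
ft_force: [-0.0, 0.1, -1.0]
grip_width: 0.644
TCP [0.6466 0.1985 0.1247] grip 0.644 delta cm [-0.62 -0.39 -0.42] turn [ 0.004 -0.006  0.004] F [-0.   0.1 -1. ]
```

```bash
python3 -m crank '[[1,[-0.5,-0.3,-0.4],[0,0,0]],[1,[0,0,0],[0,0,0]]]'
python3 -m crank '[[1,[0.2,0.15,-0.3],[0,0,0]],[1,[0.1,0.08,-0.2],[0,0,0]],[1,[0,0,0],[0,0,0]]]'
python3 -m crank '[[0.15,[0,0,0],[0,0,0]],[0.15,[0,0,0],[0,0,0]],[0.15,[0,0,0],[0,0,0]],[0.15,[0,0,0],[0,0,0]],[0.15,[0,0,0],[0,0,0]],[0.15,[0,0,0],[0,0,0]]]'
python3 -m crank '[[0.15,[-1,-0.75,1.6],[0,0,0]],[0.15,[-1,-0.75,1.6],[0,0,0]],[0.15,[-1,-0.75,1.6],[0,0,0]],[0.15,[-1,-0.75,1.6],[0,0,0]],[0.15,[-1,-0.75,1.6],[0,0,0]],[0.15,[-1,-0.75,2],[0,0,0]],[0.15,[0,-3,3],[0,0,0]],[0.1,[0,-4,2],[-0.045,0.059,0]],[0.1,[0,-4,0],[-0.045,0.059,0]],[0.1,[0,-4,0],[-0.045,0.059,0]],[0.1,[0,-4,0],[-0.045,0.059,0]],[0.1,[0,-4,0],[-0.045,0.059,0]]]'
python3 -m crank '[[0,[0,-3.5,0],[-0.045,0.059,0]],[0,[0,-3.5,0],[-0.045,0.059,0]],[0,[0,-3.5,0],[-0.045,0.059,0]],[0,[0,-3.5,0],[-0.045,0.059,0]],[0,[0,-3.5,0],[0,0,0]],[0,[0,0,0],[0,0,0]],[0,[0,0,0],[0,0,0]]]'
python3 - <<'E'
from h import *
c=viewer.camera('scene');t=viewer.camera('top')
for q in(c,t): print(cups(q),marks('tray_rim',q),marks('cup_0_bottom',q),marks('cup_0_center',q),marks('grease_bottle',q),marks('cartridge_3',q),marks('oring_tin',q))
im=cv2.resize(c["frame"],None,fx=6,fy=6,interpolation=cv2.INTER_CUBIC)
for i in(1,2,3):
    B=tip(i)+.0165*n   # seated model: axis from outer bottom to mouth, and edges
    s=np.cross(u,n)
    for e in(-.028*s,0*s,.028*s): cv2.line(im,*[tuple(int(6*x+3) for x in pix(p,c)) for p in(B+.008*u+e,B-.084*u+e)],(255,60,0),1)
im=im[840:1400,1150:1850]; cv2.imwrite("pics/final.png",im[:,:,::-1])
E
```

```text
clock: 29.18
position: [0.6409, 0.1958, 0.12]
ee_rot: [0.501, 0.499, -0.092, 0.701]
ft_force: [0.2, -0.3, -0.8]
grip_width: 0.643
clock: 29.43
position: [0.6449, 0.1977, 0.116]
ee_rot: [0.501, 0.499, -0.092, 0.701]
ft_force: [-16.4, -11.1, 19.1]
grip_width: 0.65
clock: 29.93
position: [0.6438, 0.1979, 0.1145]
ee_rot: [0.501, 0.5, -0.092, 0.701]
ft_force: [-0.1, -0.9, 0.2]
grip_width: 0.849
clock: 30.93
position: [0.587, -0.062, 0.2403]
ee_rot: [0.399, 0.583, -0.226, 0.671]
ft_force: [0.3, -0.2, 1.6]
grip_width: 0.896
clock: 31.52
position: [0.5869, -0.2362, 0.2395]
ee_rot: [0.311, 0.635, -0.322, 0.63]
ft_force: [0.3, 2.0, 0.4]
grip_width: 0.997
[] [(0.69, [0.486, 0.143, 0.035])] [(0.9, [0.649, 0.207, 0.146])] [(0.63, [0.627, 0.193, 0.12]), (0.56, [0.758, -0.108, 0.004]), (0.5, [0.593, 0.286, 0.147])] [(0.65, [0.759, -0.11, 0.002]), (0.46, [0.529, 0.369, 0.147])] [(0.6, [0.795, -0.043, -0.0])] [(0.71, [0.418, 0.472, 0.002])]
[] [(0.98, [0.488, 0.143, 0.03])] [(0.86, [0.657, 0.21, 0.144])] [(0.6, [0.628, 0.19, 0.126])] [(0.6, [0.76, -0.108, 0.002])] [(0.51, [0.797, -0.05, 0.003])] []
```

View pics/final.png

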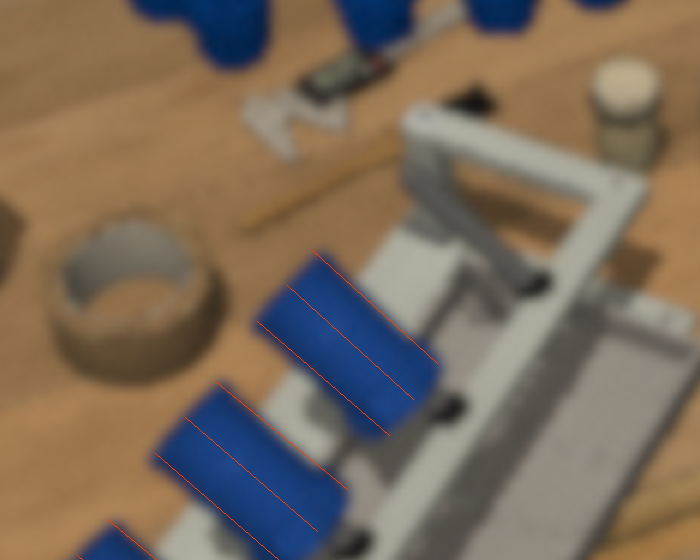

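All three cups match the seated outline (bases at (290,285), (185,420) and (110,530)). The tray rim still reads home and nothing blue remains on the mat, so I'm handing in.

```bash
python3 -c "
from h import *
print(telemetry.get_obs()['ft_force'].round(1), manip.hand_in())"
```

```text
the job is handed in; nothing more can be done
[ 0.5 -0.1 -0.4] None
```

The tray is pushed home, all three cups from the mat hang mouth-down on pegs 3, 2 and 1 (peg 0 is empty), and the job is handed in. That took about 32 s of robot time.

- **Tray:** it went against its stops. The last rim reading puts it about 1° (0.02 rad) from home by my peg-row estimate, and it was unchanged since the push.
- **Cups:** the last picture shows the peg 1 and peg 2 cups matching the seated outline. For the peg 1 cup, the measured inside bottom was within 8 mm of the seated position. The peg 3 cup was only partly in that picture, and the detector gave no bottom point for it or for the peg 2 cup. Those two are judged from the outline and the earlier pictures.
- **Other objects:** the grease bottle, tin and cartridge read within about 5 mm of where they started. The turquoise and pink look-alikes and the standing bottles were left alone.
- **Forces:** lowering the first cup onto its peg pressed with about 52 N at the wrist, more than intended but under the 120 N limit. The next two were about 37 N and 28 N. At the end the gripper was open over the mat and touching nothing.

I saw no grip slip and no cup knocked aside.

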